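Move the seasonings into the new rack in the order the cook knows

TASK

The old seasoning rack, the dark tray with the white cups, is being replaced by the pale wooden rack with the four round holes. Move the green-labelled jar, the brown-labelled jar, the yellow jar and the salt shaker across, each into its own hole, in the same left-to-right order in which they stand now, because the cook reaches for them without looking. Lower each one until it stands upright on the base board rather than dropping it in, tip nothing over, and leave the mug, the bowl and the timer where they are.

Things in the scene. Friction and masses are not known exactly. Their poses are not given: they have to be found in the camera images.
- green_jar: glass spice jar with a green label and a red screw cap with green on its top, 45 mm diameter, 106 mm high; cap from 85 to 106 mm. Origin: centre of its underside, z up along its axis. Loose, about 110 g; starts upright in a cup of the old rack. Grip it from above by the cap or just below it
- brown_jar: glass spice jar with a black and brown-orange label and a red screw cap with dark brown on its top, same size as the green one: 45 mm diameter, 106 mm high, cap from 85 to 106 mm. Origin: centre of its underside, z up along its axis. Loose, about 110 g; starts upright in a cup of the old rack
- salt_shaker: clear glass salt shaker with white salt and a domed silver-grey top with small holes, 90 mm high, 44 mm diameter at the body, about 34 mm at the top (from 66 to 90 mm). Origin: centre of its underside, z up along its axis. Loose, about 100 g; starts upright in a cup of the old rack. The top can be gripped; its foot is slightly uneven, so it may stand up to 3 degrees off upright
- yellow_jar: clear glass spice jar full of yellow spice, with a pale paper label and a ribbed black cap, 105 mm high, 43 mm diameter, cap 45 mm diameter from 86 to 105 mm. Origin: centre of its underside, z up along its axis. Loose, about 110 g; starts upright in a cup of the old rack
- cup_green: white square plastic cup in which the green-labelled jar stands at the start; fixed in the old rack's tray and all four cups look alike. 70x70x32 mm outside, wall and floor 3 mm; origin: centre of its underside (6 mm above the worktop), z up, x and y along the sides of the tray
- cup_brown: white square plastic cup in which the brown-labelled jar stands at the start; fixed in the old rack's tray and all four cups look alike. 70x70x32 mm outside, wall and floor 3 mm; origin: centre of its underside (6 mm above the worktop), z up, x and y along the sides of the tray
- cup_salt: white square plastic cup in which the salt shaker stands at the start; fixed in the old rack's tray and all four cups look alike. 70x70x32 mm outside, wall and floor 3 mm; origin: centre of its underside (6 mm above the worktop), z up, x and y along the sides of the tray
- cup_yellow: white square plastic cup in which the yellow jar stands at the start; fixed in the old rack's tray and all four cups look alike. 70x70x32 mm outside, wall and floor 3 mm; origin: centre of its underside (6 mm above the worktop), z up, x and y along the sides of the tray
- old_rack: the old rack: fixed low dark wooden tray, 84x320 mm, ends 24 mm high, with four white cups in a row that hold the seasonings at the start. Origin: centre of its underside; z up, y along the row to its left end as seen from the robot, x away from the robot (turned at most 10 degrees). Cups at y = +114, +38, -38, -114 mm; a jar in a cup has its underside 9 mm above the worktop
- new_rack: the new rack: fixed pale wooden rack, 86x336x46 mm (nuts to 50), empty, nearer or farther than the old one. Base board top 12 mm above the worktop; upper board from 36 to 46 mm with four round through holes of 62 mm at x = 0, y = +120, +40, -40, -120 mm. Origin: centre of its underside; z up, y along the row to its left end as seen from the robot, x away from it (turned at most 10 degrees)
- mug_1: white mug with a thin red line, 82x112x94 mm, right of the racks; loose bystander. Origin: centre of its underside
- bowl_1: white bowl with a flower border, 130 mm diameter, 58 mm high, left of the racks; loose bystander. Origin: centre of its underside
- timer: red and white twist kitchen timer, 63 mm diameter, 47 mm high, near left; loose bystander. Origin: centre of its underside
Mind the look-alikes: they are no part of the job. Leave any blue look-alike of the salt_shaker alone.

How it is judged:
By the outcome, as a careful person would: the job done as asked, in the order asked, and still so for the second after the job is handed in, with the robot touching nothing.
It also fails if it takes over 99 s, if anything falls off the work surface, if the arm or the gripper's body presses on something with over 40 N, if the wrist force passes 120 N, or if a joint passes its speed limit or range.

ROBOT

A 6-joint arm with a two-finger parallel gripper is mounted at the origin on a cart in front of the work surface, level with it; the furniture and walls round the work are solid. World frame = base frame: x ahead of the robot, y to its left, z up, the work surface at z = 0. Lengths are in mm, angles in rad, forces in N, time in s.
With the tool pointing down it reaches from about 150 to 775 mm from the base axis. Payload 6.1 kg.
Tool frame: the origin (TCP) lies midway between the tips of the shut fingers; the grasp point (between the pads) lies r.grip_depth behind it (r.grip_depth is the distance from the TCP to the grasp point, in mm); z points along the fingers, y is the line along which they close (so a half turn about z gives the same grasp; the last joint's range is limited). The gripper opens to 85 mm and grips with 20 to 120 N. Pads are 22 mm wide; open, the fingers measure 114 mm over their backs; the gripper's body (76 mm by 85 mm) begins 54 mm behind the grasp point. The pads swing forward as they close: fully open they stand 13 mm farther back than shut.
Start: joints at [-1.157, 0.126, -0.04, 1.405, 0, 1.571], TCP at [211.09, -480.676, 231.295] pointing down, gripper open.
Joint ranges: [-2.72, 2.72], [-0.95, 1.95], [-1.27, 1.35], [-1.78, 2.02], [-1.46, 1.47], [-3.14, 3.14]. Speed limits (rad/s): [2.39, 2.39, 3.01, 3.14, 3.14, 3.14].

INTERFACE

Orientations are given as a unit quaternion [w, x, y, z].
In Python, from plant import r, vision gives the robot as it stands.
- The arm moves only by the tool arm_command, never from a script. Its arguments are lists of equal length, an entry for each row: "dr": the turn, a rotation vector about the world's x, y, z each as a share of 0.5 rad, from -1 to 1, a list of three; "linear": the shift along the world's x, y, z each as a share of 100 mm, from -1 to 1, a list of three; "claw": the finger opening in mm, from 0 to 85.4. A call has 1 to 12 rows; each row is the pose to reach, as a shift and turn from the pose commanded when the call began; what a row does not reach only later rows make up. A row lasts 1/12 s, in which the tool goes at most 41.7 mm and 7.16 degrees, less where a joint would pass 70% of its speed; a pose out of reach is approached as far as the arm can. A call with a number of a shift or a turn outside -1 to 1 is refused whole. A call with a gripper value outside its range is refused whole. The fingers move at their own pace and stop on an object; "squeeze" is the grip in N (left out, the last holds). Time passes only in rows, so rows that repeat a pose let the fingers close. It gives the time, the measured TCP pose, the force, the opening and the grip force at its end, in the units of the state.
- r.state(): the state, without advancing time (a new reading comes with each control period).
- vision.snapshot(name): name is "side" or "top"; returns a dict with "color" (480x640x3 uint8, red, green, blue), "range_z" (480x640 float32, mm along the optical axis (not along the pixel's ray), 0 where there is no reading), "fx", "fy", "cx", "cy" (pixels), "R" (3x3) and "t" (3): a world point X has camera coordinates R X + t. Camera axes: x right, y down, z forward; pixel columns grow to the right and rows downward; lengths in mm; the calibration is good to about 2 mm. A picture is of the moment at which its call begins.
- r.sign_off(): hands the job in; it is judged then, once.
The state is a dict: "time_s": time; "joint_pos": joint angles; "joint_vel": joint speeds; "joint_efforts": joint torques, N m; "position": TCP position; "eef_rot": TCP orientation; "ft_force": force on the tool from outside, world axes, zero at the start; "wrist_torque": the same for the moment, N m; "finger_gap": opening from 0.0 (shut) to 1.0 (fully open); "gripper_force": force on a finger pad.
Only numpy, scipy, OpenCV 4.12 (cv2) and the standard library are available. Lean on these libraries where they do the work, as an engineer would, in place of code of your own. Each camera call takes 0.05 s, during which the arm holds its last target. There are 200 camera calls.

## Working session

There is one attempt and no reset: what is moved stays moved. The work goes in short steps, Python scripts to look and compute and a tool call to move; the robot and the scene stay as the last step left them, time stands still between calls to the robot, and variables do not carry over. Pictures are saved under pics/ and viewed, at most 14 in all, crops included, and the job is handed in when it is done.

Besides the shell and the picture viewer there is one more tool, called after "Request:" as name(argument=value, ...) on one line, values as JSON. arm_command: Moves the arm, as the interface text tells. Shift numbers are shares of 100 mm and turn numbers shares of 0.5 rad, none past 1 either way. Its arguments: {"type":"object","properties":{"dr":{"type":"array","items":{"type":"array","items":{"type":"number","minimum":-1,"maximum":1}}},"linear":{"type":"array","items":{"type":"array","items":{"type":"number","minimum":-1,"maximum":1}}},"claw":{"type":"array","items":{"type":"number"}},"squeeze":{"type":"number"}},"required":["dr","linear","claw"]}

```bash
ls; mkdir -p pics; cat > h.py <<'E'
from plant import r, vision
import numpy as np, cv2, pickle
def snap(n,tag):
    s=vision.snapshot(n); cv2.imwrite(f'pics/{tag}.png',s['color'][:,:,::-1]); pickle.dump(s,open(f'{tag}.pkl','wb')); return s
def ray(s,u,v):
    d=np.array([(u-s['cx'])/s['fx'],(v-s['cy'])/s['fy'],1.]); R=np.array(s['R']); return -R.T@s['t'], R.T@d
def atz(s,u,v,z):
    c,d=ray(s,u,v); return c+d*(z-c[2])/d[2]
def tri(s1,p1,s2,p2):
    c1,d1=ray(s1,*p1); c2,d2=ray(s2,*p2)
    k=np.linalg.lstsq(np.c_[d1,-d2],c2-c1,rcond=None)[0]; a,b=c1+d1*k[0],c2+d2*k[1]
    return (a+b)/2, np.linalg.norm(a-b)
def cloud(s):
    v,u=np.mgrid[:480,:640]; z=s['range_z']; P=np.stack([(u-s['cx'])/s['fx']*z,(v-s['cy'])/s['fy']*z,z],-1)
    X=(P-np.array(s['t']))@np.array(s['R']); X[z==0]=np.nan; return X
E
python3 - <<'E'
from h import *
for n in('top','side'):
    s=snap(n,n+'0'); print(n,s['fx'],s['cx'],s['cy'],np.round(s['R'],3).tolist(),np.round(s['t'],1), -np.array(s['R']).T@s['t'])
print(r.state(), r.grip_depth)
E
```

```text
pics
top 535.260888560698 313.5927911252888 237.5264130053108 [[-0.026, -1.0, -0.016], [-0.987, 0.028, -0.157], [0.157, 0.011, -0.988]] [  22.7  567.1 1208.7] [ 370.59544195   -7.04547848 1282.88814735]
side 460.81314531332566 319.87226446185343 238.01999196980339 [[-0.96, -0.28, -0.005], [-0.122, 0.435, -0.892], [0.252, -0.856, -0.452]] [ 548.9  111.6 1133. ] [ 254.94552761 1074.8659585   614.10641259]
{'time_s': 0.1, 'joint_pos': array([-1.15698097e+00,  1.26328641e-01, -4.04791194e-02,  1.40541597e+00,
        1.08287875e-05,  1.57080335e+00]), 'joint_vel': array([-0.00075692, -0.00152283,  0.0017292 ,  0.00093973,  0.00068834,
       -0.00052895]), 'joint_efforts': array([-3.00666921e-03, -4.36898947e+01,  3.53609526e+01,  1.34529057e-02,
       -2.09480254e-04, -9.59953780e-06]), 'position': array([ 210.96236829, -480.35280227,  230.61441749]), 'eef_rot': array([-6.99591055e-04,  9.78671335e-01,  2.05431031e-01, -1.41322555e-04]), 'ft_force': array([ 0.00849205, -0.27923383, -0.15260728]), 'wrist_torque': array([-0.05758168, -0.01448045, -0.02233643]), 'gripper_force': 0.0, 'finger_gap': 1.0027053171596951} 18.700000000000003
```

View pics/top0.png

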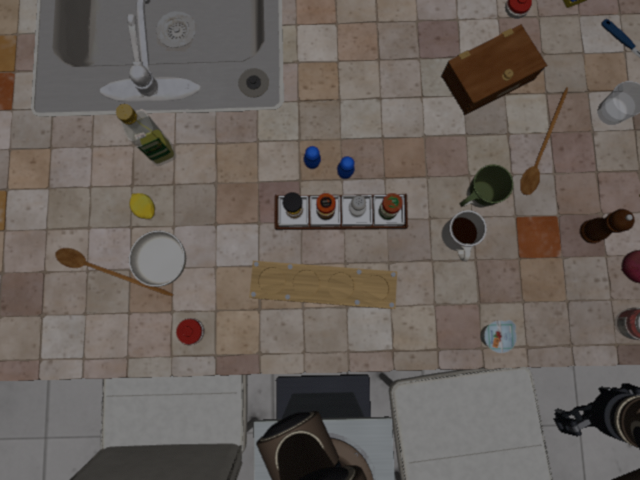

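View pics/side0.png

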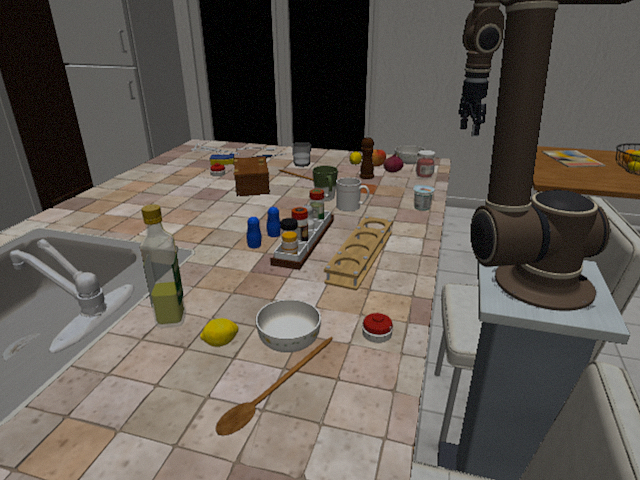

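The top view shows the old rack at about (341,211), with yellow (292,200), brown (325,205), salt (357,205) and green (390,206) from left to right. The new rack is at about (323,284), nearer the robot. Two blue look-alikes stand behind at (312,156) and (346,166). Next I'll enlarge crops.

```bash
python3 - <<'E'
import cv2
a=cv2.imread('pics/top0.png')[140:315,240:420]; cv2.imwrite('pics/topc.png',cv2.convertScaleAbs(cv2.resize(a,None,fx=3.4,fy=3.4,interpolation=cv2.INTER_CUBIC)[:600],alpha=1.5))
a=cv2.imread('pics/side0.png')[180:290,240:400]; cv2.imwrite('pics/sidec.png',cv2.convertScaleAbs(cv2.resize(a,None,fx=5,fy=5,interpolation=cv2.INTER_CUBIC),alpha=1.5))
E
```

```text
(no output)
```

View pics/topc.png

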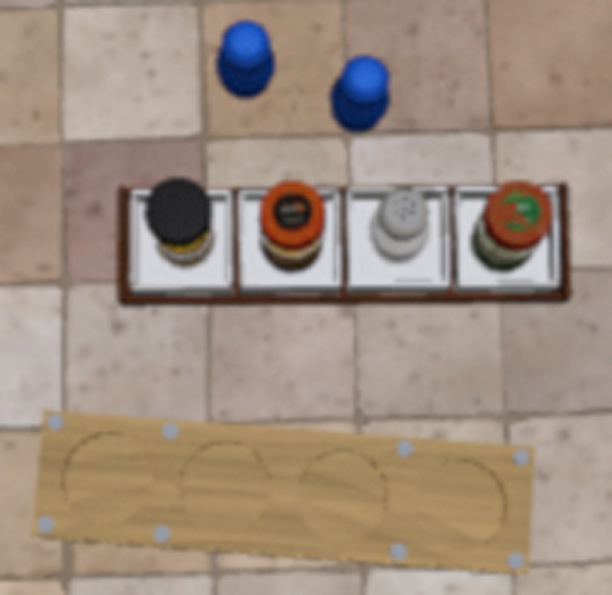

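View pics/sidec.png

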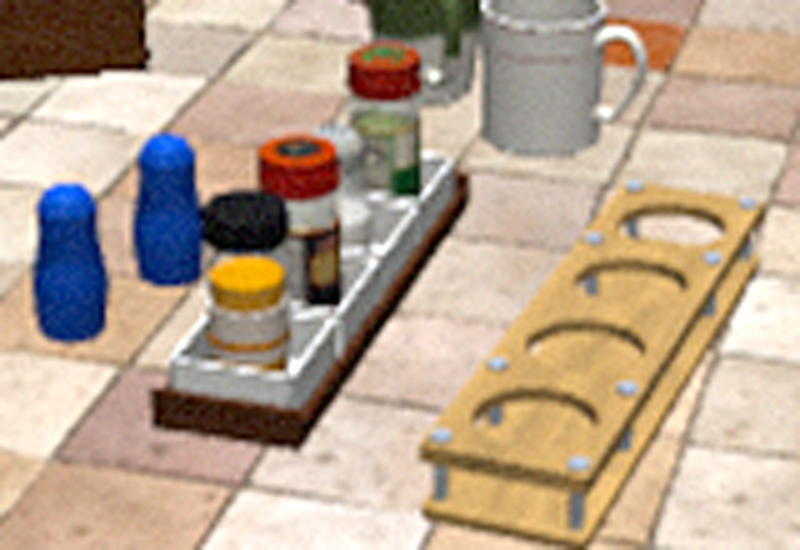

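The crops show the cap tops clearly. In the top crop, yellow is at (179,210), brown (292,209), salt (404,208) and green (520,212). In the side crop, yellow is at (245,203), brown (300,150), salt (345,135) and green (384,54). The rack nuts are sharp in both views.

```bash
cat > m.py <<'E'
from h import *
T=pickle.load(open('top0.pkl','rb'));S=pickle.load(open('side0.pkl','rb'))
ft=lambda p:((p[0]+.5)/3.4-.5+240,(p[1]+.5)/3.4-.5+140); fs=lambda p:((p[0]+.5)/5-.5+240,(p[1]+.5)/5-.5+180)
pts=dict(yellow=((179,210),(245,203)),brown=((292,209),(300,150)),salt=((404,206),(345,133)),green=((520,212),(384,54)),
 FL=((55,422),(441,436)),NL=((45,524),(578,463)),FR=((521,457),(634,187)),NR=((515,561),(748,203)))
P={}
for k,(a,b) in pts.items():
    P[k],e=tri(T,ft(a),S,fs(b)); h={'salt':99,'yellow':114}.get(k,115 if k in('brown','green') else 50)
    print(k,P[k].round(1),round(e,1),'top@h',atz(T,*ft(a),h).round(1),'side@h',atz(S,*fs(b),h).round(1))
X=cloud(T).reshape(-1,3)
for k in('yellow','brown','salt','green'):
    h={'salt':99,'yellow':114}.get(k,115); q=X[(np.linalg.norm(X[:,:2]-P[k][:2],axis=1)<35)&(X[:,2]>75)]
    q=q[q[:,2]>h-9]; print(k,'cloud',len(q),q.mean(0).round(1),((q.max(0)+q.min(0))/2).round(1),np.percentile(q[:,2],[50,95]))
N=np.array([atz(T,*ft(pts[k][0]),50) for k in('FL','NL','FR','NR')])
for nm,N in(('top',N),('tri',np.array([P[k] for k in('FL','NL','FR','NR')]))):
    c=N.mean(0); y=(N[0]+N[1]-N[2]-N[3])[:2]; L=np.linalg.norm(y)/2; y/=np.linalg.norm(y); print(nm,c,'len',L,'yaw',np.arctan2(-y[0],y[1]))
q=X[(abs(X[:,0]-c[0])<75)&(abs(X[:,1]-c[1])<200)&(X[:,2]>40)&(X[:,2]<56)]
print('upper board cloud',len(q),cv2.minAreaRect(q[:,:2].astype(np.float32)),np.median(q[:,2]))
print('old tray rect (z 20..60):')
c2=np.mean([P[k] for k in('yellow','brown','salt','green')],0)
q=X[(abs(X[:,0]-c2[0])<80)&(abs(X[:,1]-c2[1])<200)&(X[:,2]>28)&(X[:,2]<45)]
print(cv2.minAreaRect(q[:,:2].astype(np.float32)),np.median(q[:,2]))
print('table z',np.median(X[(abs(X[:,2])<12)][:,2]))
E
python3 m.py
```

```text
yellow [640.2  51.9 114.4] 1.2 top@h [639.7  51.8 114. ] side@h [641.2  50.9 114. ]
brown [636.9 -22.8 114.2] 2.4 top@h [637.9 -22.5 115. ] side@h [634.9 -20.7 115. ]
salt [638.4 -98.5  93.9] 8.4 top@h [641.4 -97.2  99. ] side@h [630.1 -86.   99. ]
green [ 631.8 -171.6  115.4] 0.8 top@h [ 631.5 -171.7  115. ] side@h [ 632.5 -172.7  115. ]
FL [509.6 143.   46.6] 0.4 top@h [509.  142.6  50. ] side@h [508.3 148.5  50. ]
NL [440.2 150.4  47.1] 0.2 top@h [439.9 150.   50. ] side@h [439.3 155.1  50. ]
FR [ 476.9 -173.8   45.6] 0.2 top@h [ 476.4 -173.2   50. ] side@h [ 475.3 -164.2   50. ]
NR [ 407.1 -166.    47.1] 0.7 top@h [ 406.6 -165.7   50. ] side@h [ 406.6 -159.7   50. ]
yellow cloud 320 [639.3  52.6 114.1] [640.2  52.8 112.9] [114.1409194  118.24004211]
brown cloud 306 [634.9 -22.4 115.2] [635.6 -22.3 114. ] [115.32329303 119.48375594]
salt cloud 136 [638.5 -97.1  95.9] [639.1 -97.7  97.1] [ 96.11706935 100.34557808]
green cloud 317 [ 630.5 -170.2  115.6] [ 631.1 -170.8  115.5] [115.82908687 119.64368366]
top [457.99580362 -11.5898364   50.        ] len 317.4441676364709 yaw -0.10409202603259042
tri [458.43217675 -11.60702386  46.62712155] len 318.29939240124156 yaw -0.10364264777991
upper board cloud 3226 ((458.24346923828125, -11.453994750976562), (336.6834716796875, 86.32418823242188), 84.03694152832031) 46.56734264699893
old tray rect (z 20..60):
((657.5242919921875, -58.57948303222656), (317.0582275390625, 118.97966003417969), 89.0605697631836) 37.18018437547367
table z 0.998197883978459
```

The measurements agree. In mm, the caps are at yellow (640,52), brown (636,-22), salt (639,-97) and green (631,-171). The new rack centre is (458.2,-11.5) with yaw -0.104 rad, so the holes are at (470.6,108), (462.4,28.3), (454.1,-51.3) and (445.8,-130.9). I'll start with green and close the fingers along x.

Request:
arm_command(linear=[[1, 1, 0], [1, 1, 0], [1, 1, 0], [1, 1, 0], [1, 1, 0], [1, 1, 0]], dr=[[0, 0, 1], [0, 0, 1], [0, 0, 1], [0, 0, 1], [0, 0, 1], [0, 0, 1]], claw=[65, 65, 65, 65, 65, 65], squeeze=35)

```text
time_s: 0.6
position: [311.6, -380.0, 231.1]
eef_rot: [-0.0, 0.897, 0.441, -0.0]
ft_force: [-0.6, 0.7, 0.8]
finger_gap: 0.758
gripper_force: 0.0
```

Request:
arm_command(linear=[[1, 1, 0], [1, 1, 0], [1, 1, 0], [1, 1, 0], [1, 1, 0], [1, 1, 0]], dr=[[0, 0, 1], [0, 0, 1], [0, 0, 1], [0, 0, 1], [0, 0, 1], [0, 0, 1]], claw=[65, 65, 65, 65, 65, 65])

```text
time_s: 1.1
position: [410.9, -281.1, 230.9]
eef_rot: [-0.0, 0.761, 0.648, -0.0]
ft_force: [0.4, 0.3, 0.1]
finger_gap: 0.76
gripper_force: 0.0
```

Request:
arm_command(linear=[[1, 1, 0], [1, 1, 0], [1, 1, 0], [1, 1, 0], [1, 1, 0], [1, 1, 0]], dr=[[0, 0, 0.314], [0, 0, 0.314], [0, 0, 0.314], [0, 0, 0.314], [0, 0, 0.314], [0, 0, 0.314]], claw=[65, 65, 65, 65, 65, 65])

```text
time_s: 1.6
position: [510.6, -181.8, 230.9]
eef_rot: [-0.0, 0.708, 0.706, -0.001]
ft_force: [-0.4, -0.2, 1.1]
finger_gap: 0.765
gripper_force: 0.0
```

Request:
arm_command(linear=[[1, 0.1, -0.3], [1, 0.1, -0.3], [1, 0.1, -0.3], [1, 0.1, -0.3], [1, 0.1, -0.3], [1, 0.1, -0.3]], dr=[[0, 0, 0], [0, 0, 0], [0, 0, 0], [0, 0, 0], [0, 0, 0], [0, 0, 0]], claw=[65, 65, 65, 65, 65, 65])

```text
time_s: 2.1
position: [609.7, -172.5, 201.6]
eef_rot: [-0.0, 0.708, 0.706, -0.0]
ft_force: [0.3, -0.4, 0.3]
finger_gap: 0.762
gripper_force: 0.0
```

Request:
arm_command(linear=[[0.21, 0.01, 0], [0.21, 0.01, 0], [0.21, 0.01, -0.3], [0.21, 0.01, -0.6], [0.21, 0.01, -0.8], [0.21, 0.01, -1], [0.21, 0.01, -1], [0.21, 0.01, -1]], dr=[[0, 0, 0], [0, 0, 0], [0, 0, 0], [0, 0, 0], [0, 0, 0], [0, 0, 0], [0, 0, 0], [0, 0, 0]], claw=[65, 65, 65, 65, 65, 65, 65, 65])

```text
time_s: 2.77
position: [630.4, -170.2, 101.6]
eef_rot: [-0.001, 0.708, 0.707, -0.0]
ft_force: [-0.1, 0.2, 0.7]
finger_gap: 0.756
gripper_force: 0.0
```

Request:
arm_command(linear=[[0, 0, -0.1], [0, 0, -0.2], [0, 0, -0.2], [0, 0, -0.2], [0, 0, -0.2], [0, 0, -0.2], [0, 0, -0.2], [0, 0, -0.2], [0, 0, -0.2], [0, 0, -0.2]], dr=[[0, 0, 0], [0, 0, 0], [0, 0, 0], [0, 0, 0], [0, 0, 0], [0, 0, 0], [0, 0, 0], [0, 0, 0], [0, 0, 0], [0, 0, 0]], claw=[65, 65, 65, 55, 48, 42, 36, 36, 36, 36])

```text
time_s: 3.6
position: [632.4, -169.7, 82.0]
eef_rot: [0.0, 0.707, 0.707, 0.0]
ft_force: [-0.9, 0.1, 5.6]
finger_gap: 0.512
gripper_force: 35.9
```

Request:
arm_command(linear=[[0, 0, 0.15], [0, 0, 0.4], [0, 0, 0.7], [0, 0, 0.7], [-0.2, 0.05, 0.7], [-0.45, 0.1, 0.7], [-0.7, 0.15, 0.7], [-0.9, 0.2, 0.7], [-0.9, 0.2, 0.7]], dr=[[0, 0, 0], [0, 0, 0], [0, 0, 0], [0, 0, 0], [0, 0, 0], [0, 0, 0], [0, 0, 0], [0, 0, 0], [0, 0, 0]], claw=[36, 36, 36, 36, 36, 36, 36, 36, 36])

```text
time_s: 4.35
position: [538.3, -148.7, 150.9]
eef_rot: [-0.001, 0.707, 0.707, -0.001]
ft_force: [0.4, 0.2, -0.5]
finger_gap: 0.509
gripper_force: 36.4
```

Request:
arm_command(linear=[[-0.25, 0.05, 0], [-0.5, 0.1, 0], [-0.75, 0.15, 0], [-0.9, 0.2, 0], [-0.96, 0.2, 0], [-0.96, 0.2, 0], [-0.96, 0.2, 0]], dr=[[0, 0, 0], [0, 0, 0], [0, 0, 0], [0, 0, 0], [0, 0, 0], [0, 0, 0], [0, 0, 0]], claw=[36, 36, 36, 36, 36, 36, 36])

```text
time_s: 4.93
position: [447.0, -129.9, 151.4]
eef_rot: [0.0, 0.707, 0.707, 0.0]
ft_force: [0.2, -0.6, -1.1]
finger_gap: 0.507
gripper_force: 36.7
```

```bash
python3 - <<'E'
from h import *
a=snap('side','s1')['color'][100:280,240:420,::-1]; b=snap('top','t1')['color'][140:320,240:420,::-1]
cv2.imwrite('pics/c1.png',cv2.convertScaleAbs(cv2.resize(np.hstack([a,b]),(800,400),interpolation=cv2.INTER_CUBIC),alpha=1.5)); print(r.state()['position'],r.state()['ft_force'])
E
```

```text
[ 447.26402375 -130.00619573  151.21289324] [ 0.04072505  0.08856245 -2.15485658]
```

View pics/c1.png

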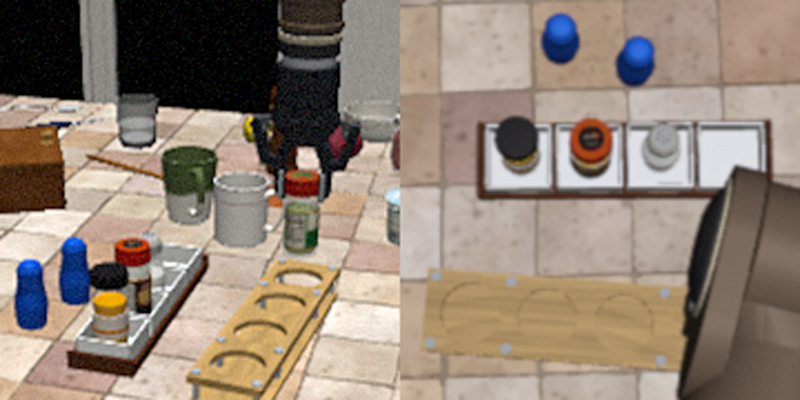

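The green jar hangs upright in the fingers over the rightmost hole (side view at about (302,210)). Now I'll lower it.

Request:
arm_command(linear=[[-0.01, 0, -0.2], [-0.01, 0, -0.4], [-0.01, 0, -0.5], [-0.01, 0, -0.58], [-0.01, 0, -0.62], [-0.01, 0, -0.63], [-0.01, 0, -0.64], [-0.01, 0, -0.64]], dr=[[0, 0, 0], [0, 0, 0], [0, 0, 0], [0, 0, 0], [0, 0, 0], [0, 0, 0], [0, 0, 0], [0, 0, 0]], claw=[36, 36, 36, 36, 36, 36, 36, 36])

```text
time_s: 5.7
position: [445.6, -129.8, 87.9]
eef_rot: [0.0, 0.707, 0.707, 0.0]
ft_force: [-1.1, -0.1, -1.1]
finger_gap: 0.507
gripper_force: 36.7
```

Request:
arm_command(linear=[[0, 0, -0.01], [0, 0, -0.02], [0, 0, -0.02]], dr=[[0, 0, 0], [0, 0, 0], [0, 0, 0]], claw=[36, 36, 36])

```text
time_s: 5.95
position: [445.2, -129.7, 85.5]
eef_rot: [0.0, 0.707, 0.707, 0.0]
ft_force: [-0.2, -0.5, -1.1]
finger_gap: 0.511
gripper_force: 36.7
```

Request:
arm_command(linear=[[0, 0, -0.005], [0, 0, -0.01], [0, 0, -0.01], [0, 0, -0.01]], dr=[[0, 0, 0], [0, 0, 0], [0, 0, 0], [0, 0, 0]], claw=[36, 36, 36, 36])

```text
time_s: 6.28
position: [445.2, -129.8, 84.9]
eef_rot: [0.0, 0.707, 0.707, 0.0]
ft_force: [-1.6, 1.3, 6.1]
finger_gap: 0.51
gripper_force: 37.2
```

Request:
arm_command(linear=[[0, 0, -0.005], [0, 0, -0.01], [0, 0, -0.01], [0, 0, -0.01]], dr=[[0, 0, 0], [0, 0, 0], [0, 0, 0], [0, 0, 0]], claw=[36, 36, 36, 36])

```text
time_s: 6.62
position: [445.4, -129.9, 84.8]
eef_rot: [0.001, 0.707, 0.707, 0.0]
ft_force: [-4.4, 1.6, 13.0]
finger_gap: 0.511
gripper_force: 38.1
```

Contact at TCP 84.8, as predicted. I'll release and retreat towards the salt shaker.

Request:
arm_command(linear=[[0, 0, 0.01], [0, 0, 0.01], [0, 0, 0.01], [0, 0, 0.01], [0, 0, 0.2], [0, 0, 0.5], [0, 0, 0.8], [0, 0, 0.8]], dr=[[0, 0, 0], [0, 0, 0], [0, 0, 0], [0, 0, 0], [0, 0, 0], [0, 0, 0], [0, 0, 0], [0, 0, 0]], claw=[46, 55, 65, 65, 65, 65, 65, 65])

```text
time_s: 7.28
position: [447.5, -130.4, 168.4]
eef_rot: [0.003, 0.707, 0.707, 0.002]
ft_force: [0.8, -0.0, -0.1]
finger_gap: 0.762
gripper_force: 0.0
```

Request:
arm_command(linear=[[0.4, 0.08, 0], [0.8, 0.16, 0], [0.97, 0.16, 0], [0.97, 0.16, 0], [0.97, 0.16, 0]], dr=[[0, 0, 0], [0, 0, 0], [0, 0, 0], [0, 0, 0], [0, 0, 0]], claw=[65, 65, 65, 65, 65])

```text
time_s: 7.7
position: [542.3, -113.4, 162.0]
eef_rot: [-0.001, 0.707, 0.707, -0.001]
ft_force: [-0.6, 0.3, 0.2]
finger_gap: 0.766
gripper_force: 0.0
```

Request:
arm_command(linear=[[0.4, 0.08, 0], [0.8, 0.16, 0], [0.97, 0.16, 0], [0.97, 0.16, 0], [0.97, 0.16, 0]], dr=[[0, 0, 0], [0, 0, 0], [0, 0, 0], [0, 0, 0], [0, 0, 0]], claw=[65, 65, 65, 65, 65])

```text
time_s: 8.12
position: [638.3, -97.8, 162.4]
eef_rot: [-0.001, 0.707, 0.707, -0.001]
ft_force: [-0.1, 0.5, -0.1]
finger_gap: 0.759
gripper_force: 0.0
```

```bash
python3 - <<'E'
from h import *
a=snap('side','s2')['color'][100:280,240:420,::-1]; b=snap('top','t2')['color'][140:320,240:420,::-1]
cv2.imwrite('pics/c2.png',cv2.convertScaleAbs(cv2.resize(np.hstack([a,b]),(800,400),interpolation=cv2.INTER_CUBIC),alpha=1.5)); print(r.state()['position'],r.state()['ft_force'],r.state()['finger_gap'])
X=cloud(pickle.load(open('top0.pkl','rb'))).reshape(-1,3)
for y0 in(40,-20):
  pass
q=X[(X[:,0]>675)&(X[:,0]<790)&(abs(X[:,1]+30)<80)&(X[:,2]>20)]; print('blue',q.min(0),q.max(0))
q=q[q[:,2]>55]; print([q[(q[:,1]>m-40)&(q[:,1]<m)].min(0).round() for m in(40,0,-40,-60)])
E
```

```text
[637.55796924 -97.96871278 163.29112957] [-0.43481363 -0.50246076  0.79117679] 0.7598860645966081
blue [714.8394026  -94.72961433  20.98995261] [778.70623287  27.9052005   96.83092122]
[array([745.,   0.,  55.]), array([748., -11.,  55.]), array([719., -80.,  56.]), array([719., -92.,  56.])]
```

View pics/c2.png

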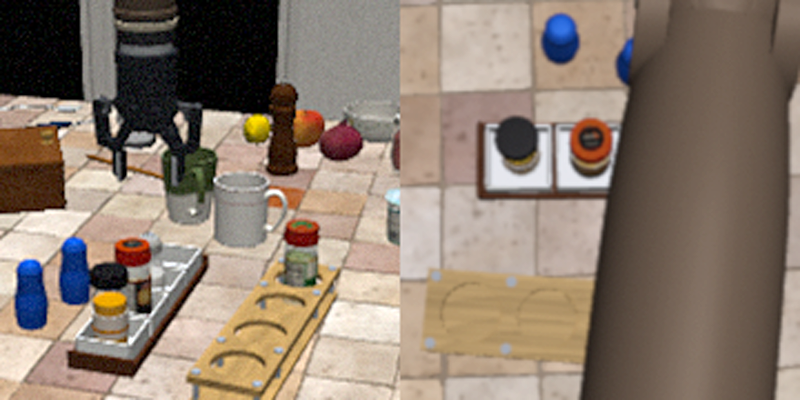

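Green stands upright in the rightmost hole (side view (302,250)). The gripper is above the salt shaker.

Request:
arm_command(linear=[[0.01, 0, -0.3], [0.01, 0, -0.6], [0.01, 0, -0.8], [0.01, 0, -0.9], [0.01, 0, -0.97], [0.01, 0, -0.98], [0.01, 0, -0.98], [0.01, 0, -0.98], [0.01, 0, -0.98], [0.01, 0, -0.98], [0.01, 0, -0.98], [0.01, 0, -0.98]], dr=[[0, 0, 0], [0, 0, 0], [0, 0, 0], [0, 0, 0], [0, 0, 0], [0, 0, 0], [0, 0, 0], [0, 0, 0], [0, 0, 0], [0, 0, 0], [0, 0, 0], [0, 0, 0]], claw=[65, 65, 65, 65, 65, 65, 55, 48, 40, 30, 25, 25])

```text
time_s: 9.22
position: [640.7, -97.9, 66.8]
eef_rot: [0.001, 0.707, 0.707, 0.001]
ft_force: [-1.5, -0.3, 6.8]
finger_gap: 0.373
gripper_force: 34.3
```

Request:
arm_command(linear=[[0, 0, 0], [0, 0, 0], [0, 0, 0]], dr=[[0, 0, 0], [0, 0, 0], [0, 0, 0]], claw=[25, 25, 25])

```text
time_s: 9.47
position: [640.7, -97.8, 66.8]
eef_rot: [0.001, 0.707, 0.707, 0.001]
ft_force: [-2.0, -1.0, 6.9]
finger_gap: 0.378
gripper_force: 34.3
```

Request:
arm_command(linear=[[0, 0, 0.15], [0, 0, 0.4], [0, 0, 0.75], [0, 0, 0.75], [-0.2, 0, 0.75], [-0.45, 0.05, 0.75], [-0.7, 0.15, 0.75], [-0.9, 0.23, 0.75], [-0.9, 0.23, 0.75]], dr=[[0, 0, 0], [0, 0, 0], [0, 0, 0], [0, 0, 0], [0, 0, 0], [0, 0, 0], [0, 0, 0], [0, 0, 0], [0, 0, 0]], claw=[25, 25, 25, 25, 25, 25, 25, 25, 25])

```text
time_s: 10.22
position: [546.6, -73.5, 140.6]
eef_rot: [-0.001, 0.707, 0.707, -0.0]
ft_force: [-0.1, 0.0, -0.7]
finger_gap: 0.378
gripper_force: 35.0
```

Request:
arm_command(linear=[[-0.25, 0.05, 0], [-0.5, 0.1, 0], [-0.75, 0.15, 0], [-0.9, 0.23, 0], [-0.96, 0.23, 0], [-0.96, 0.23, 0], [-0.96, 0.23, 0]], dr=[[0, 0, 0], [0, 0, 0], [0, 0, 0], [0, 0, 0], [0, 0, 0], [0, 0, 0], [0, 0, 0]], claw=[25, 25, 25, 25, 25, 25, 25])

```text
time_s: 10.8
position: [455.1, -51.9, 140.7]
eef_rot: [0.001, 0.707, 0.707, 0.0]
ft_force: [0.5, -0.2, -1.2]
finger_gap: 0.378
gripper_force: 35.1
```

```bash
python3 - <<'E'
from h import *
a=snap('side','s3')['color'][130:270,270:410,::-1]
cv2.imwrite('pics/c3.png',cv2.convertScaleAbs(cv2.resize(a,(560,560),interpolation=cv2.INTER_CUBIC),alpha=1.5)); print(r.state()['position'],r.state()['ft_force'],r.state()['finger_gap'])
E
```

```text
[455.36366425 -51.9767107  140.56359933] [ 0.49042537 -0.85624123 -1.24482302] 0.37728426473340576
```

View pics/c3.png

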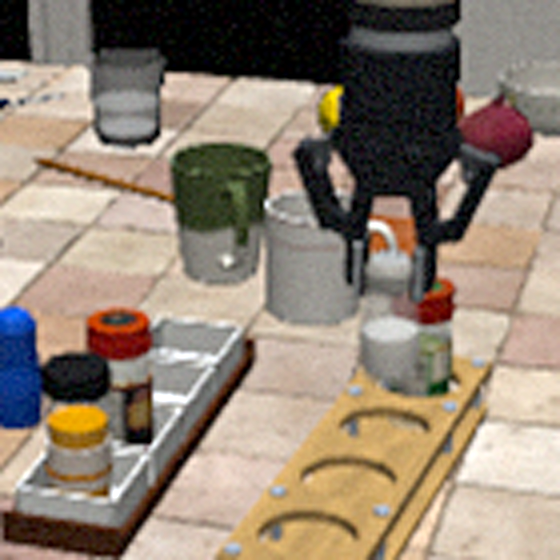

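The salt shaker hangs upright at about (390,320), above the third hole. Lowering it now.

Request:
arm_command(linear=[[-0.01, 0, -0.2], [-0.01, 0, -0.4], [-0.01, 0, -0.55], [-0.01, 0, -0.63], [-0.01, 0, -0.67], [-0.01, 0, -0.68], [-0.01, 0, -0.69], [-0.01, 0, -0.7], [-0.01, 0, -0.7]], dr=[[0, 0, 0], [0, 0, 0], [0, 0, 0], [0, 0, 0], [0, 0, 0], [0, 0, 0], [0, 0, 0], [0, 0, 0], [0, 0, 0]], claw=[25, 25, 25, 25, 25, 25, 25, 25, 25])

```text
time_s: 11.6
position: [453.7, -51.8, 70.9]
eef_rot: [0.0, 0.707, 0.707, 0.0]
ft_force: [-0.1, 0.2, -1.2]
finger_gap: 0.372
gripper_force: 35.1
```

Request:
arm_command(linear=[[0, 0, -0.005], [0, 0, -0.01], [0, 0, -0.01], [0, 0, -0.01]], dr=[[0, 0, 0], [0, 0, 0], [0, 0, 0], [0, 0, 0]], claw=[25, 25, 25, 25])

```text
time_s: 11.93
position: [453.5, -51.7, 69.8]
eef_rot: [0.0, 0.707, 0.707, 0.0]
ft_force: [-0.4, -1.2, 2.1]
finger_gap: 0.377
gripper_force: 35.4
```

Request:
arm_command(linear=[[0, 0, -0.005], [0, 0, -0.01], [0, 0, -0.01], [0, 0, -0.01]], dr=[[0, 0, 0], [0, 0, 0], [0, 0, 0], [0, 0, 0]], claw=[25, 25, 25, 25])

```text
time_s: 12.27
position: [453.6, -51.8, 69.7]
eef_rot: [0.001, 0.707, 0.707, 0.0]
ft_force: [-3.1, -0.8, 10.5]
finger_gap: 0.378
gripper_force: 36.6
```

Request:
arm_command(linear=[[0, 0, 0.01], [0, 0, 0.01], [0, 0, 0.01], [0, 0, 0.01], [0, 0, 0.01], [0, 0, 0.2], [0, 0, 0.55], [0, 0, 0.95], [0, 0, 0.95]], dr=[[0, 0, 0], [0, 0, 0], [0, 0, 0], [0, 0, 0], [0, 0, 0], [0, 0, 0], [0, 0, 0], [0, 0, 0], [0, 0, 0]], claw=[36, 45, 55, 65, 65, 65, 65, 65, 65])

```text
time_s: 13.02
position: [456.1, -52.0, 170.1]
eef_rot: [0.004, 0.707, 0.707, 0.003]
ft_force: [0.5, 0.2, -0.0]
finger_gap: 0.761
gripper_force: 0.0
```

Request:
arm_command(linear=[[0.4, 0.08, 0], [0.8, 0.14, 0], [0.91, 0.14, 0], [0.91, 0.14, 0], [0.91, 0.14, 0]], dr=[[0, 0, 0], [0, 0, 0], [0, 0, 0], [0, 0, 0], [0, 0, 0]], claw=[65, 65, 65, 65, 65])

```text
time_s: 13.43
position: [543.7, -37.6, 162.4]
eef_rot: [-0.001, 0.707, 0.707, -0.001]
ft_force: [0.8, -0.5, 0.8]
finger_gap: 0.762
gripper_force: 0.0
```

Request:
arm_command(linear=[[0.4, 0.08, 0], [0.8, 0.14, 0], [0.91, 0.14, 0], [0.91, 0.14, 0], [0.91, 0.14, 0], [0.91, 0.14, 0]], dr=[[0, 0, 0], [0, 0, 0], [0, 0, 0], [0, 0, 0], [0, 0, 0], [0, 0, 0]], claw=[65, 65, 65, 65, 65, 65])

```text
time_s: 13.93
position: [633.4, -24.0, 163.5]
eef_rot: [-0.0, 0.707, 0.707, -0.0]
ft_force: [-0.4, -0.2, 0.0]
finger_gap: 0.76
gripper_force: 0.0
```

```bash
python3 - <<'E'
from h import *
a=snap('side','s4')['color'][130:270,270:410,::-1]
cv2.imwrite('pics/c4.png',cv2.convertScaleAbs(cv2.resize(a,(560,560),interpolation=cv2.INTER_CUBIC),alpha=1.5)); print(r.state()['position'],r.state()['ft_force'],r.state()['finger_gap'])
E
```

```text
[633.53222789 -23.97328706 163.83360886] [-0.14890342  0.37242294  0.72485396] 0.7565601178347107
```

View pics/c4.png

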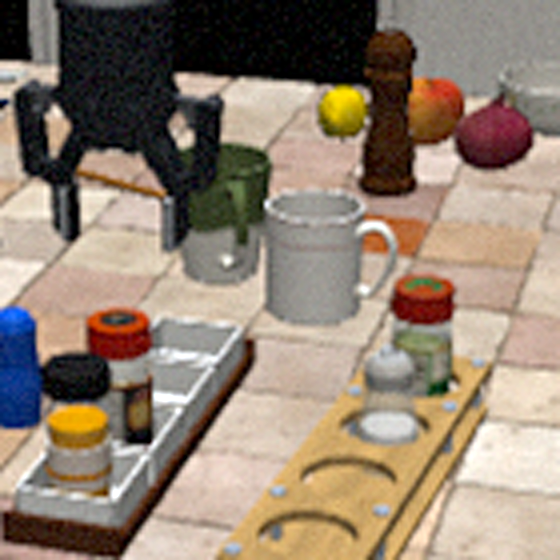

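Salt and green both stand upright in their holes, at (390,395) and (423,340). Now brown.

Request:
arm_command(linear=[[0.02, 0.01, -0.3], [0.02, 0.01, -0.5], [0.02, 0.01, -0.7], [0.02, 0.01, -0.8], [0.02, 0.01, -0.82], [0.02, 0.01, -0.82], [0.02, 0.01, -0.82], [0.02, 0.01, -0.82], [0.02, 0.01, -0.82], [0.02, 0.01, -0.82], [0.02, 0.01, -0.82], [0.02, 0.01, -0.82]], dr=[[0, 0, 0], [0, 0, 0], [0, 0, 0], [0, 0, 0], [0, 0, 0], [0, 0, 0], [0, 0, 0], [0, 0, 0], [0, 0, 0], [0, 0, 0], [0, 0, 0], [0, 0, 0]], claw=[65, 65, 65, 65, 65, 65, 55, 48, 42, 36, 36, 36])

```text
time_s: 14.98
position: [637.8, -22.7, 83.1]
eef_rot: [0.001, 0.707, 0.707, 0.001]
ft_force: [-2.3, 0.6, 6.4]
finger_gap: 0.511
gripper_force: 35.0
```

Request:
arm_command(linear=[[0, 0, 0], [0, 0, 0]], dr=[[0, 0, 0], [0, 0, 0]], claw=[36, 36])

```text
time_s: 15.15
position: [637.8, -22.7, 83.1]
eef_rot: [0.001, 0.707, 0.707, 0.001]
ft_force: [-0.8, 0.5, 6.2]
finger_gap: 0.513
gripper_force: 35.0
```

Request:
arm_command(linear=[[0, 0, 0.15], [0, 0, 0.4], [0, 0, 0.7], [0, 0, 0.7], [-0.2, 0, 0.7], [-0.45, 0.05, 0.7], [-0.7, 0.15, 0.7], [-0.85, 0.25, 0.7], [-0.85, 0.25, 0.7]], dr=[[0, 0, 0], [0, 0, 0], [0, 0, 0], [0, 0, 0], [0, 0, 0], [0, 0, 0], [0, 0, 0], [0, 0, 0], [0, 0, 0]], claw=[36, 36, 36, 36, 36, 36, 36, 36, 36])

```text
time_s: 15.9
position: [549.4, 3.5, 151.8]
eef_rot: [-0.001, 0.707, 0.708, -0.0]
ft_force: [0.5, -0.1, -0.5]
finger_gap: 0.516
gripper_force: 36.1
```

Request:
arm_command(linear=[[-0.25, 0.05, 0], [-0.5, 0.1, 0], [-0.75, 0.2, 0], [-0.88, 0.26, 0], [-0.9, 0.26, 0], [-0.9, 0.26, 0], [-0.9, 0.26, 0]], dr=[[0, 0, 0], [0, 0, 0], [0, 0, 0], [0, 0, 0], [0, 0, 0], [0, 0, 0], [0, 0, 0]], claw=[36, 36, 36, 36, 36, 36, 36])

```text
time_s: 16.48
position: [463.4, 28.2, 151.6]
eef_rot: [0.001, 0.707, 0.707, 0.001]
ft_force: [0.1, -0.5, -0.7]
finger_gap: 0.509
gripper_force: 36.3
```

Request:
arm_command(linear=[[-0.01, 0, -0.2], [-0.01, 0, -0.4], [-0.01, 0, -0.5], [-0.01, 0, -0.58], [-0.01, 0, -0.62], [-0.01, 0, -0.63], [-0.01, 0, -0.64], [-0.01, 0, -0.65], [-0.01, 0, -0.65]], dr=[[0, 0, 0], [0, 0, 0], [0, 0, 0], [0, 0, 0], [0, 0, 0], [0, 0, 0], [0, 0, 0], [0, 0, 0], [0, 0, 0]], claw=[36, 36, 36, 36, 36, 36, 36, 36, 36])

```text
time_s: 17.23
position: [461.6, 28.3, 86.8]
eef_rot: [0.0, 0.707, 0.707, 0.0]
ft_force: [0.4, 0.5, -1.2]
finger_gap: 0.509
gripper_force: 36.3
```

Request:
arm_command(linear=[[0, 0, -0.005], [0, 0, -0.01], [0, 0, -0.01], [0, 0, -0.01]], dr=[[0, 0, 0], [0, 0, 0], [0, 0, 0], [0, 0, 0]], claw=[36, 36, 36, 36])

```text
time_s: 17.57
position: [461.5, 28.4, 86.1]
eef_rot: [0.0, 0.707, 0.707, 0.0]
ft_force: [-1.2, -0.6, 5.5]
finger_gap: 0.508
gripper_force: 36.8
```

Request:
arm_command(linear=[[0, 0, 0], [0, 0, 0], [0, 0, 0], [0, 0, 0], [0, 0, 0.2], [0, 0, 0.5], [0, 0, 0.8], [0, 0, 0.8]], dr=[[0, 0, 0], [0, 0, 0], [0, 0, 0], [0, 0, 0], [0, 0, 0], [0, 0, 0], [0, 0, 0], [0, 0, 0]], claw=[46, 55, 65, 65, 65, 65, 65, 65])

```text
time_s: 18.23
position: [463.6, 28.5, 170.6]
eef_rot: [0.003, 0.707, 0.707, 0.003]
ft_force: [0.7, 0.1, -0.3]
finger_gap: 0.763
gripper_force: 0.0
```

Request:
arm_command(linear=[[0.4, 0.06, 0], [0.8, 0.12, 0], [0.9, 0.12, 0], [0.9, 0.12, 0], [0.9, 0.12, 0]], dr=[[0, 0, 0], [0, 0, 0], [0, 0, 0], [0, 0, 0], [0, 0, 0]], claw=[65, 65, 65, 65, 65])

```text
time_s: 18.65
position: [550.7, 40.3, 164.2]
eef_rot: [-0.001, 0.707, 0.707, -0.001]
ft_force: [-0.5, 0.1, 0.4]
finger_gap: 0.762
gripper_force: 0.0
```

Request:
arm_command(linear=[[0.4, 0.06, 0], [0.8, 0.12, 0], [0.89, 0.12, 0], [0.89, 0.12, 0], [0.89, 0.12, 0], [0.89, 0.12, 0]], dr=[[0, 0, 0], [0, 0, 0], [0, 0, 0], [0, 0, 0], [0, 0, 0], [0, 0, 0]], claw=[65, 65, 65, 65, 65, 65])

```text
time_s: 19.15
position: [638.5, 52.1, 165.7]
eef_rot: [-0.0, 0.707, 0.707, -0.0]
ft_force: [-1.1, -0.4, 0.1]
finger_gap: 0.759
gripper_force: 0.0
```

```bash
python3 - <<'E'
from h import *
a=snap('side','s5')['color'][130:290,270:410,::-1]
cv2.imwrite('pics/c5.png',cv2.convertScaleAbs(cv2.resize(a,(490,560),interpolation=cv2.INTER_CUBIC),alpha=1.5)); print(r.state()['position'],r.state()['ft_force'],r.state()['finger_gap'])
E
```

```text
[638.579827    52.09230225 165.96364149] [-0.16931587  0.74180116 -0.48053529] 0.7565720537118293
```

View pics/c5.png

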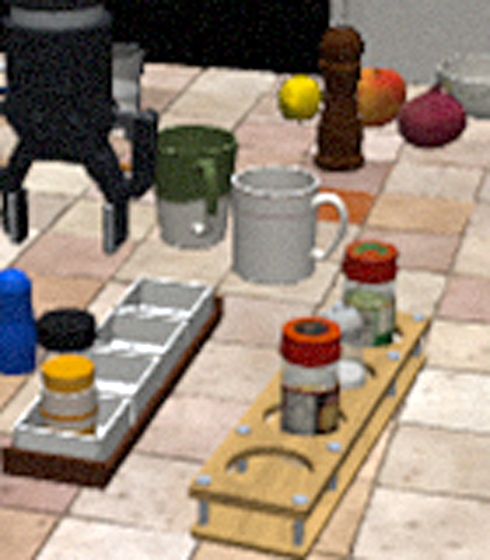

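Brown stands upright in the second hole (310,375). Yellow is the last one left in the old rack (67,370).

Request:
arm_command(linear=[[0.01, 0, -0.3], [0.01, 0, -0.5], [0.01, 0, -0.7], [0.01, 0, -0.8], [0.01, 0, -0.84], [0.01, 0, -0.84], [0.01, 0, -0.84], [0.01, 0, -0.84], [0.01, 0, -0.84], [0.01, 0, -0.84], [0.01, 0, -0.84], [0.01, 0, -0.84]], dr=[[0, 0, 0], [0, 0, 0], [0, 0, 0], [0, 0, 0], [0, 0, 0], [0, 0, 0], [0, 0, 0], [0, 0, 0], [0, 0, 0], [0, 0, 0], [0, 0, 0], [0, 0, 0]], claw=[65, 65, 65, 65, 65, 65, 55, 48, 42, 36, 36, 36])

```text
time_s: 20.2
position: [641.9, 52.4, 83.1]
eef_rot: [0.001, 0.707, 0.707, 0.001]
ft_force: [-1.7, 0.6, 7.1]
finger_gap: 0.51
gripper_force: 35.3
```

Request:
arm_command(linear=[[0, 0, 0], [0, 0, 0]], dr=[[0, 0, 0], [0, 0, 0]], claw=[36, 36])

```text
time_s: 20.37
position: [641.9, 52.4, 83.1]
eef_rot: [0.001, 0.707, 0.707, 0.001]
ft_force: [-1.7, -0.8, 6.3]
finger_gap: 0.509
gripper_force: 35.3
```

Request:
arm_command(linear=[[0, 0, 0.15], [0, 0, 0.4], [0, 0, 0.7], [0, 0, 0.7], [-0.2, 0.05, 0.7], [-0.45, 0.15, 0.7], [-0.7, 0.22, 0.7], [-0.85, 0.28, 0.7], [-0.85, 0.28, 0.7]], dr=[[0, 0, 0], [0, 0, 0], [0, 0, 0], [0, 0, 0], [0, 0, 0], [0, 0, 0], [0, 0, 0], [0, 0, 0], [0, 0, 0]], claw=[36, 36, 36, 36, 36, 36, 36, 36, 36])

```text
time_s: 21.12
position: [553.5, 81.1, 151.7]
eef_rot: [-0.0, 0.707, 0.708, -0.0]
ft_force: [0.6, 0.7, -0.7]
finger_gap: 0.509
gripper_force: 36.1
```

Request:
arm_command(linear=[[-0.25, 0.1, 0], [-0.5, 0.18, 0], [-0.75, 0.24, 0], [-0.84, 0.28, 0], [-0.85, 0.28, 0], [-0.85, 0.28, 0], [-0.85, 0.28, 0]], dr=[[0, 0, 0], [0, 0, 0], [0, 0, 0], [0, 0, 0], [0, 0, 0], [0, 0, 0], [0, 0, 0]], claw=[36, 36, 36, 36, 36, 36, 36])

```text
time_s: 21.7
position: [472.5, 108.3, 151.5]
eef_rot: [0.0, 0.707, 0.707, 0.001]
ft_force: [-0.6, -0.0, -1.4]
finger_gap: 0.507
gripper_force: 36.3
```

Request:
arm_command(linear=[[-0.01, 0, -0.2], [-0.01, 0, -0.4], [-0.01, 0, -0.5], [-0.01, 0, -0.58], [-0.01, 0, -0.62], [-0.01, 0, -0.63], [-0.01, 0, -0.64], [-0.01, 0, -0.65], [-0.01, 0, -0.65]], dr=[[0, 0, 0], [0, 0, 0], [0, 0, 0], [0, 0, 0], [0, 0, 0], [0, 0, 0], [0, 0, 0], [0, 0, 0], [0, 0, 0]], claw=[36, 36, 36, 36, 36, 36, 36, 36, 36])

```text
time_s: 22.45
position: [470.5, 108.4, 86.8]
eef_rot: [0.0, 0.707, 0.707, 0.0]
ft_force: [-0.6, -0.1, -0.1]
finger_gap: 0.505
gripper_force: 36.4
```

Request:
arm_command(linear=[[0, 0, -0.005], [0, 0, -0.01], [0, 0, -0.01], [0, 0, -0.01]], dr=[[0, 0, 0], [0, 0, 0], [0, 0, 0], [0, 0, 0]], claw=[36, 36, 36, 36])

```text
time_s: 22.78
position: [470.5, 108.5, 86.1]
eef_rot: [0.0, 0.707, 0.707, 0.001]
ft_force: [-1.4, 0.8, 5.5]
finger_gap: 0.509
gripper_force: 36.8
```

Contact again at the expected height. I'll release, rise and pull the arm clear so the cameras can see.

Request:
arm_command(linear=[[0, 0, 0], [0, 0, 0], [0, 0, 0], [0, 0, 0], [0, 0, 0.2], [0, 0, 0.5], [0, 0, 0.8], [0, 0, 1], [0, 0, 1], [0, 0, 1]], dr=[[0, 0, 0], [0, 0, 0], [0, 0, 0], [0, 0, 0], [0, 0, 0], [0, 0, 0], [0, 0, 0], [0, 0, 0], [0, 0, 0], [0, 0, 0]], claw=[46, 55, 65, 65, 65, 65, 65, 65, 65, 65])

```text
time_s: 23.62
position: [470.9, 108.5, 186.2]
eef_rot: [0.001, 0.707, 0.707, 0.001]
ft_force: [-0.2, 0.6, -0.2]
finger_gap: 0.761
gripper_force: 0.0
```

Request:
arm_command(linear=[[-0.4, 0.4, 0.3], [-0.9, 0.9, 0.5], [-0.9, 0.9, 0.5], [-0.9, 0.9, 0.5], [-0.9, 0.9, 0.5], [-0.9, 0.9, 0.5], [-0.9, 0.9, 0.5]], dr=[[0, 0, 0.6], [0, 0, 0.6], [0, 0, 0.6], [0, 0, 0.6], [0, 0, 0.6], [0, 0, 0.6], [0, 0, 0.6]], claw=[65, 65, 65, 65, 65, 65, 65])

```text
time_s: 24.2
position: [380.1, 197.9, 234.0]
eef_rot: [-0.0, 0.594, 0.805, -0.001]
ft_force: [0.5, -0.8, 1.1]
finger_gap: 0.758
gripper_force: 0.0
```

```bash
python3 - <<'E'
from h import *
s=snap('side','s6');t=snap('top','t6')
a=s['color'][170:300,270:400,::-1]; b=t['color'][140:320,240:420,::-1]
cv2.imwrite('pics/c6.png',cv2.convertScaleAbs(np.hstack([cv2.resize(x,(400,400),interpolation=cv2.INTER_CUBIC) for x in(a,b)]),alpha=1.5)); print(r.state()['position'],r.state()['ft_force'],r.state()['time_s'])
X=cloud(t).reshape(-1,3)
for k,p,h in(('yellow',(470.6,108),117),('brown',(462.4,28.3),118),('salt',(454,-51.3),102),('green',(445.8,-130.9),118)):
    q=X[(np.linalg.norm(X[:,:2]-p,axis=1)<35)&(X[:,2]>h-9)]; print(k,len(q),q.mean(0).round(1),p,h)
E
```

```text
[380.36480966 197.5285033  234.14712137] [-0.01393783 -0.03520709  0.19465887] 24.3
yellow 332 [468.5 108.5 117.2] (470.6, 108) 117
brown 323 [459.2  28.5 118.4] (462.4, 28.3) 118
salt 153 [452.6 -50.6  98.7] (454, -51.3) 102
green 331 [ 444.3 -130.6  119. ] (445.8, -130.9) 118
```

View pics/c6.png

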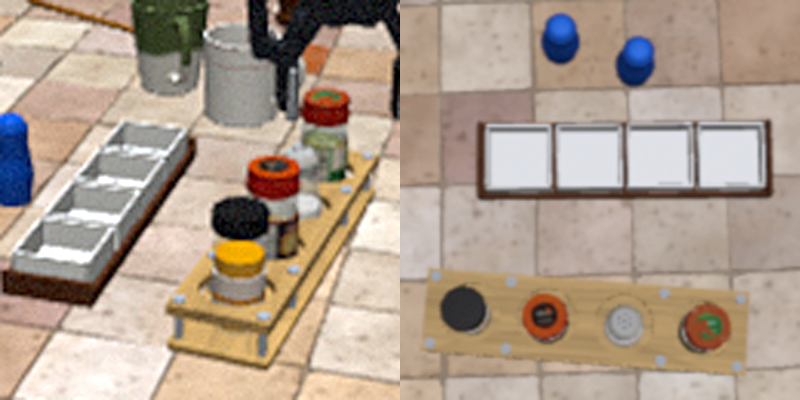

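All four stand upright in their holes at the expected heights. The order from left to right is yellow, brown, salt, green, at (464,310), (545,316), (624,324) and (706,327) in the picture. The arm is clear.

```bash
python3 -c "
from plant import r; print(r.sign_off())"
```

```text
the job is handed in; nothing more can be done
None
```

The job is handed in: yellow, brown, salt and green stand upright on the base board of the new rack in their original left-to-right order, and the arm never touched the mug, bowl or timer.

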